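Clamp the casting ring under the swing strap

TASK

Push the clamp's swing strap round with a finger until it lies over the covered casting ring, right up against its stop pin, and then push the raised cam lever fully down so that the clamp's foot presses on the cover plate. Only push: do not grip the strap or the lever between the fingers, do not shift the ring or its cover, and leave the salt jar, the broken brick and the grey stone alone.

Things in the scene. Friction and masses are not known exactly. Their poses are not given: they have to be found in the camera images.
- clamp_board: aluminium plate 210 x 124 x 12 mm fixed to the worktop, with the strap's pivot post, three 12 mm pins round the ring, and a stop pin (10 mm thick, top 72 mm above the worktop, at x 34, y -27 mm). Origin: on the strap's vertical pivot axis at worktop height; +x points from the pivot to the nest centre (92 mm away), z up. Plate spans x -53..157, y -62..62 mm.
- nest (a point): centre of the ring's nest, on the plate's upper face, 12 mm above the worktop; the same axes as the board
- strap (a joint): angle of the steel strap about the upright pivot, rad; grows clockwise from above; 1.8 = over the ring at the stop pin (hard stop). The free end points (1.8 - value) counter-clockwise from the board's +x. Starts at 0.1 to 0.9. Stiff (0.14 N m, about 1.2 N at the push point), stays where left. Foot and lever ride on it.
- strap_push (a point): point on the left outer edge of the strap (seen from pivot to free end; the side away from the ring), 125 mm from the pivot axis, 67 mm above the worktop: push here towards the ring. Its y axis points out of that edge, its x axis along the strap to the free end.
- strap_pivot (a point): point on the strap's pivot axis, 67 mm above the worktop; x axis towards the free end. The strap is 42 mm wide, reaches 150 mm in front of this axis and 24 mm behind it, and lies 59 to 75 mm above the worktop. Squeezing both its side rails at once counts as gripping.
- cam_lever (a joint): angle of the cam lever about its level hinge over the pivot, rad. 0 = raised 1.2 rad above level; 1.2 = fully down, level (hard stop). Its arm points away from the strap's free end, so it goes down by moving outwards, away from the ring, and downwards. Starts at 0 to 0.3. Stiff (4 to 6 N at the grip), stays where left.
- lever_pad (a point): middle of the pushing face (44 x 20 mm) of the lever's black grip, 72 mm along the arm from the hinge, 7 mm off the arm's centre line. Its z axis points out of that face (up when the lever is down, mostly towards the strap's free end when raised); its -x axis points along the arm to its tip (92 mm from the hinge).
- lever_hinge (a point): centre of the lever's hinge, over the strap's pivot, 87 mm above the worktop; axes as strap_pivot. The lever's grip has a cheek on either side, 3 mm below the pushing face, 26 mm over both; squeezing both at once counts as gripping.
- foot: rubber pressure foot (26 mm across) on a steel spindle under the strap, 92 mm from the pivot; origin at the centre of its lower face. It hangs about 4 mm above the cover plate while the lever is up; the lever drives it down 5 mm.
- casting_ring: round two-part aluminium casting ring rammed with sand (hidden under its cover), 88 mm across, 30 mm high, 0.4 kg, loose in the nest; origin at the centre of its underside
- cover_plate: dark steel disc 84 mm across, 4 mm thick, lying loose on the ring (top 46 mm above the worktop); origin at the centre of its underside
- salt_jar: loose white jar with blue lid, 52 mm across, 60 mm high; origin at the centre of its underside
- broken_brick: loose broken brown brick, 60 x 61 x 30 mm; origin at the centre of its underside
- grey_stone: loose grey chipped stone, 43 x 54 x 16 mm; origin at the centre of its underside
Things that resemble listed ones, but are neither listed nor needed, are in the scene too. What is shaped like the cover_plate but pink or turquoise is not meant.

How it is judged:
By the outcome, as a careful person would: the job done as asked, in the order asked, and still so for the second after the job is handed in, with the robot touching nothing.
It also fails if it takes over 48 s, if anything falls off the work surface, if the arm or the gripper's body presses on something with over 40 N, if the wrist force passes 120 N, or if a joint passes its speed limit or range.

ROBOT

A 7-joint arm with a two-finger parallel gripper is mounted at the origin on a cart in front of the work surface, level with it; the furniture and walls round the work are solid. World frame = base frame: x ahead of the robot, y to its left, z up, the work surface at z = 0. Lengths are in mm, angles in rad, forces in N, time in s.
With the tool pointing down it reaches from about 400 to 850 mm from the base axis. Payload 6.9 kg.
Tool frame: the origin (TCP) lies at the very end of the fingers, on their centre line; the grasp point (between the pads) lies manip.grasp_offset behind it (manip.grasp_offset is the distance from the TCP to the grasp point, in mm); z points along the fingers, y is the line along which they close (so a half turn about z gives the same grasp; the last joint's range is limited). The gripper opens to 85 mm and grips with 20 to 120 N. Pads are 22 mm wide; open, the fingers measure 114 mm over their backs; the gripper's body (76 mm by 85 mm) begins 54 mm behind the grasp point. The pads swing forward as they close: fully open they stand 13 mm farther back than shut.
Start: joints at [-1.198, 0.507, -0.238, 1.5, 0.126, 1.149, -0.155], TCP at [164.798, 602.871, 231.275] pointing down, gripper open.
Joint ranges: [-3.08, 3.08], [-0.24, 2.05], [-1.43, 1.35], [0, 2.5], [-1.52, 4.66], [0.17, 1.96], [-2.89, 2.89]. Speed limits (rad/s): [2.39, 2.39, 3.14, 3.14, 3.14, 3.14, 3.14].

INTERFACE

Orientations are given as a unit quaternion [w, x, y, z].
In Python, from workcell import manip, vision gives the robot as it stands.
- The arm moves only by the tool move_arm, never from a script. Its argument "motion" is a list that holds one entry, the list of rows, each a list of 5 numbers: the finger opening in mm, from 0 to 85.4, then the shift along the world's x, y, z in mm, then the turn about the world's z in degrees. A call has 1 to 20 rows; each row shifts and turns the commanded pose from where the row before left it; what a row does not reach is not made up. A row lasts 1/12 s, in which the tool goes at most 41.7 mm and 7.16 degrees, less where a joint would pass 70% of its speed; a pose out of reach is approached as far as the arm can. A call with a gripper value outside its range is refused whole. The fingers move at their own pace and stop on an object; the grip force is fixed at half the most. Time passes only in rows, so rows that do not move let the fingers close. It gives the time, the measured TCP pose, the force, the opening and the grip force at its end, in the units of the state.
- manip.read_state(): the state, without advancing time (a new reading comes with each control period).
- vision.read_camera(name): name is "scene" or "top"; returns the picture (420x560x3 uint8, red, green, blue); there is no depth.
- vision.calibration(name): a dict with "mtx" (3x3 intrinsics, pixels), "R" (3x3) and "t" (3): a world point X has camera coordinates R X + t. Camera axes: x right, y down, z forward; pixel columns grow to the right and rows downward; lengths in mm; the calibration is good to about 2 mm. A picture is of the moment at which its call begins. calibration takes no time and is no camera call.
- manip.job_done(): hands the job in; it is judged then, once.
The state is a dict: "time_s": time; "joints": joint angles; "qd": joint speeds; "joint_torque": joint torques, N m; "ee_pos": TCP position; "orientation": TCP orientation; "contact_force": force on the tool from outside, world axes, zero at the start; "torque": the same for the moment, N m; "width": finger opening in mm; "gripper_force": force on a finger pad.
Only numpy, scipy, OpenCV 4.12 (cv2) and the standard library are available. Lean on these libraries where they do the work, as an engineer would, in place of code of your own. Each camera call takes 0.05 s, during which the arm holds its last target. There are 200 camera calls.

## Working session

There is one attempt and no reset: what is moved stays moved. The work goes in short steps, Python scripts to look and compute and a tool call to move; the robot and the scene stay as the last step left them, time stands still between calls to the robot, and variables do not carry over. Pictures are saved under pics/ and viewed, at most 10 in all, crops included, and the job is handed in when it is done.

Besides the shell and the picture viewer there is one more tool, called after ">>>" by a JSON object that holds its "name" and its "arguments". move_arm: Moves the arm, as the interface text tells. Its arguments: {"type":"object","properties":{"motion":{"type":"array"}},"required":["motion"]}

```bash
mkdir -p pics
cat > h.py <<'E'
from workcell import manip, vision
import numpy as np, cv2
def shot(n,f):
    im=vision.read_camera(n); cv2.imwrite('pics/'+f,cv2.cvtColor(im,cv2.COLOR_RGB2BGR)); return im
def ray(n,u,v,z):
    c=vision.calibration(n);M=np.array(c['mtx']);R=np.array(c['R']);t=np.array(c['t']).ravel()
    C=-R.T@t; d=R.T@np.linalg.solve(M,[u,v,1]); return C+d*(z-C[2])/d[2]
def proj(n,X):
    c=vision.calibration(n);p=np.array(c['mtx'])@(np.array(c['R'])@np.array(X,float)+np.array(c['t']).ravel());return p[:2]/p[2]
E
python3 - <<'E'
from h import *
a=shot('scene','s0.png');b=shot('top','t0.png')
s=manip.read_state();print(s['ee_pos'],s['orientation'],s['width'],s['time_s'],manip.grasp_offset)
for n in('scene','top'):
    c=vision.calibration(n);print(n,-np.array(c['R']).T@np.array(c['t']).ravel())
E
```

```text
[164.7647233  602.41308756 230.50233356] [-7.45292003e-05  1.33023683e-01  9.91112519e-01 -8.18529384e-04] 85.03528109584978 0.1 18.700000000000003
scene [ -74.06955487 -282.38458658  695.53423901]
top [ 448.25503143  219.97978331 1098.87934367]
```

View pics/s0.png

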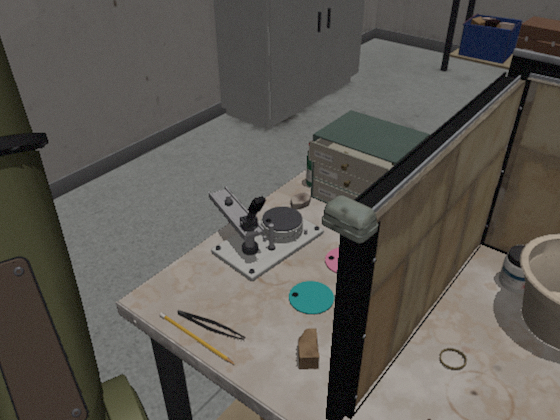

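View pics/t0.png

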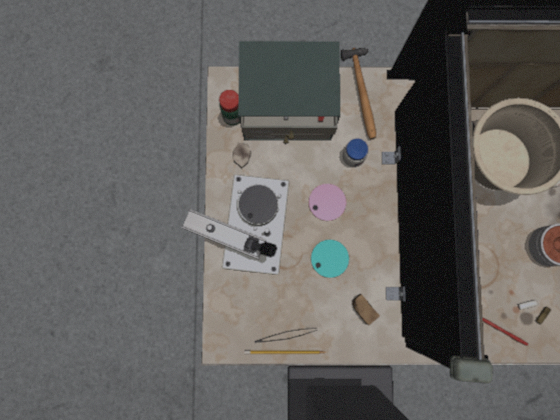

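Run:
```python
from h import *
b=cv2.imread('pics/t0.png');a=cv2.imread('pics/s0.png')
B=cv2.resize(b[160:290,175:305],(590,590),interpolation=3)
A=cv2.resize(a[175:285,195:335],None,fx=5,fy=5,interpolation=3)
cv2.imwrite('pics/t0c.png',B);cv2.imwrite('pics/s0c.png',A)
for p in [(0,0,0),(165,603,230),(500,0,0),(500,300,0)]: print(p,proj('top',p),proj('scene',p))
for uv in [(235,177),(289,180),(278,274),(223,270)]: print(uv,ray('top',*uv,12))
```

```text
(0, 0, 0) [382.25627874 503.63901509] [127.20133589 587.86054295]
(165, 603, 230) [ 42.47247891 458.20809695] [-50.90058559 181.01010995]
(500, 0, 0) [375.8193234 260.4252984] [357.3542566  325.10332333]
(500, 300, 0) [239.35344794 260.37492352] [229.85558825 255.91093072]
(235, 177) [684.15864186 310.82015037  12.        ]
(289, 180) [677.53187833 190.81838637  12.        ]
(278, 274) [470.06064024 215.18940292  12.        ]
(223, 270) [478.64131095 334.29416231  12.        ]
```

View pics/t0c.png

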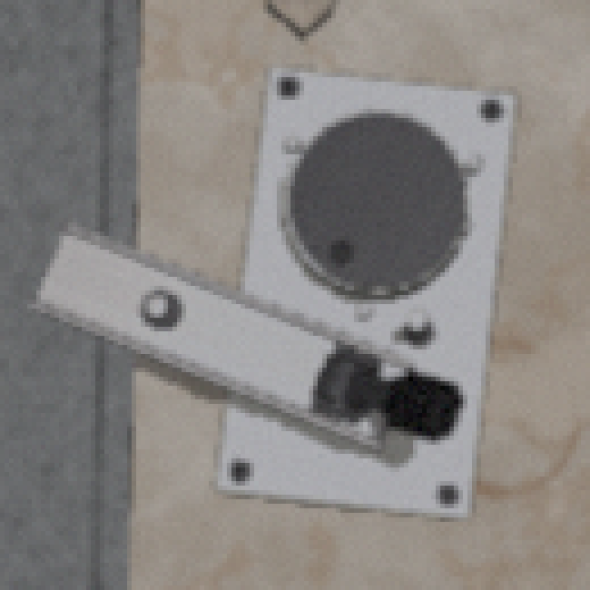

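View pics/s0c.png

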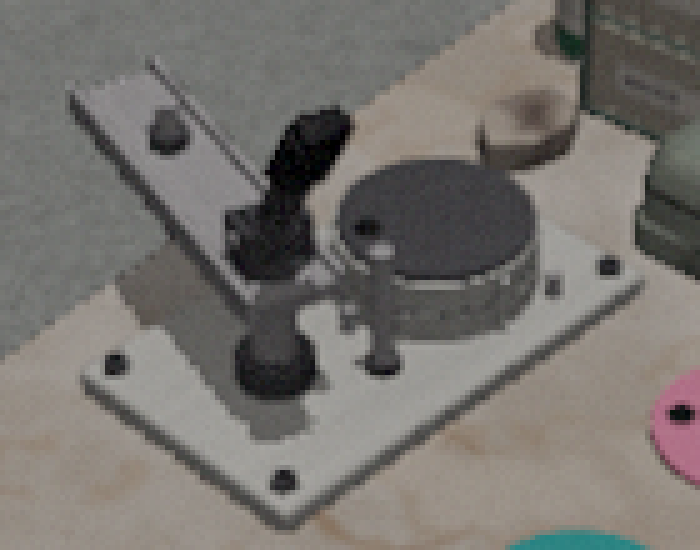

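```bash
cat >> h.py <<'E'
def tc(x,y,z): return ray('top',175+(x+.5)/4.538-.5,160+(y+.5)/4.538-.5,z)[:2]
E
python3 - <<'E'
from h import *
P=np.array([tc(*c,12) for c in[(273,70),(515,97),(470,517),(217,490)]])
L=np.array([(157,62),(157,-62),(-53,-62),(-53,62)],float)
pc,lc=P.mean(0),L.mean(0);p,l=P-pc,L-lc
th=np.arctan2((l[:,0]*p[:,1]-l[:,1]*p[:,0]).sum(),(l*p).sum())
R=np.array([[np.cos(th),-np.sin(th)],[np.sin(th),np.cos(th)]]);o=pc-R@lc
print('th',th,'origin',o,'res',P-(L@R.T+o))
np.save('b.npy',[*o,th])
print('nest',o+R@[92,0],'cover meas',tc(378,205,46))
print('stop',o+R@[34,-27],'meas',tc(413,325,72))
f=np.array([tc(70,232,75),tc(38,300,67)]);print('end',f,'d',np.linalg.norm(f[0]-f[1]))
e=f.mean(0)-o;print('len',np.hypot(*e),'rel',np.arctan2(e[1],e[0])-th)
k=tc(160,310,85)-o;print('spindle',np.hypot(*k),np.arctan2(k[1],k[0])-th)
h=(np.array(tc(160,310,80)));
for z in(100,130,160):print('grip',z,R.T@(tc(425,403,z)-o))
E
```

```text
th -0.11146918557812403 origin [528.02489894 269.44235994] res [[-2.33261722 -2.20512351]
 [-1.85583948  2.46937942]
 [ 2.59927003  1.07719278]
 [ 1.58918667 -1.34144869]]
nest [619.45392307 259.20841906] cover meas [616.27658564 258.32361104]
stop [558.81044695 238.82782036] meas [556.75414595 241.09890661]
end [[599.01075936 397.83083905]
 [568.67133908 413.09949297]] d 33.96486736465578
len 147.0294065955178 rel 1.2928737715536693
spindle 91.8544469869243 1.3024061659475223
grip 100 [ -4.95339058 -35.1138479 ]
grip 130 [ -7.02028473 -35.80207609]
grip 160 [ -9.08717887 -36.49030427]
```

In the pictures the board lies at top-view px (255,225). The strap swings left, with its free end at (187,220), and the black lever is at (268,249). Discs that could be mistaken for the cover are the pink one (327,202), the turquoise one (330,258) and the dark one on the ring (258,205). The dark one is the cover, and the crop confirms it. Strap joint is about 0.5, and the measured spindle radius of 91.9 mm matches the given 92.

>>> {"name": "move_arm", "arguments": {"motion": [[[0,25,-14,0,0],[0,25,-14,0,0],[0,25,-14,0,0],[0,25,-14,0,0],[0,25,-14,0,0],[0,25,-14,0,0],[0,25,-14,0,0],[0,25,-14,0,0],[0,25,-14,0,0],[0,25,-14,0,0],[0,25,-14,0,0],[0,25,-14,0,0],[0,25,-15,0,0],[0,25,-15,0,0],[0,0,0,-20,0],[0,0,0,-20,0],[0,0,0,0,0]]]}}

```text
time_s: 1.52
ee_pos: [513.6, 402.7, 186.8]
orientation: [-0.002, 0.134, 0.991, -0.003]
contact_force: [-0.4, -0.2, -1.0]
width: 0.1
gripper_force: 0.0
```

>>> {"name": "move_arm", "arguments": {"motion": [[[0,0,0,-25,0],[0,0,0,-25,0],[0,0,0,-25,0],[0,0,0,-25,0],[0,0,0,-20,0],[0,0,0,-7,0],[0,0,0,0,0]]]}}

```text
time_s: 2.1
ee_pos: [513.7, 404.6, 62.9]
orientation: [-0.001, 0.133, 0.991, -0.001]
contact_force: [-0.0, -0.6, -0.1]
width: 0.1
gripper_force: 0.0
```

Run:
```python
from h import *
a=shot('scene','s1.png');b=shot('top','t1.png')
print(manip.read_state()['ee_pos'])
c=cv2.resize(b[160:290,165:295],(560,560),interpolation=3)
cv2.imwrite('pics/c1.png',c)
# arc of finger centres
o=np.array([526.5,269]);
for k in np.arange(1.70,0.09,-.1): print(round(k,2),np.round(o+129.5*np.array([np.cos(k),np.sin(k)])))
```

```text
[515.13407191 405.59618821  65.45232261]
1.7 [510. 397.]
1.6 [523. 398.]
1.5 [536. 398.]
1.4 [549. 397.]
1.3 [561. 394.]
1.2 [573. 390.]
1.1 [585. 384.]
1.0 [596. 378.]
0.9 [607. 370.]
0.8 [617. 362.]
0.7 [626. 352.]
0.6 [633. 342.]
0.5 [640. 331.]
0.4 [646. 319.]
0.3 [650. 307.]
0.2 [653. 295.]
0.1 [655. 282.]
```

View pics/c1.png

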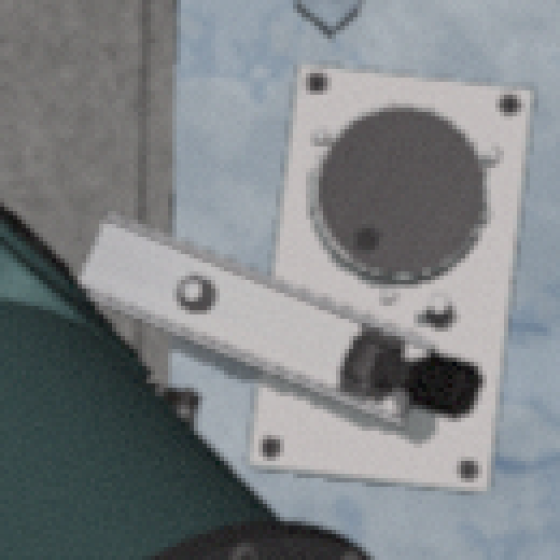

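The crop shows the strap undisturbed and the tool beyond its left edge at crop (180,400). I'll sweep next.

>>> {"name": "move_arm", "arguments": {"motion": [[[0,8,-6,0,0],[0,13,0,0,0],[0,13,-1,0,0],[0,12,-3,0,0],[0,12,-4,0,0],[0,12,-6,0,0],[0,11,-6,0,0],[0,11,-8,0,0],[0,10,-8,0,0],[0,9,-10,0,0],[0,7,-10,0,0],[0,7,-11,0,0],[0,6,-12,0,0],[0,4,-12,0,0],[0,0,0,0,0]]]}}

```text
time_s: 3.45
ee_pos: [651.8, 302.9, 64.3]
orientation: [0.001, 0.135, 0.991, -0.001]
contact_force: [0.0, 0.1, 0.7]
width: 0.2
gripper_force: 0.0
```

Run:
```python
from h import *
b=shot('top','t2.png');shot('scene','s2.png')
b=cv2.imread('pics/t2.png');a=cv2.imread('pics/s2.png')
c=np.hstack([cv2.resize(b[160:290,185:295],(400,473),interpolation=3),cv2.resize(a[165:283,225:325],(400,473),interpolation=3)])
cv2.imwrite('pics/c2.png',c)
```

```text
(no output)
```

View pics/c2.png

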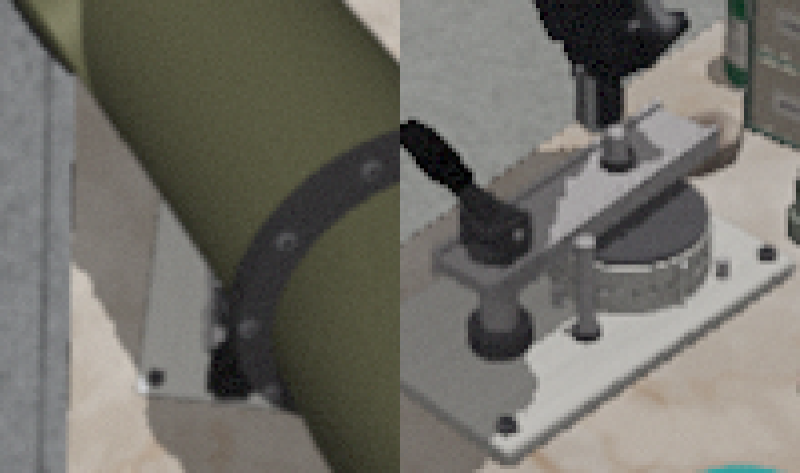

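The strap is almost over the ring, with the stop pin at crop (585,290) still a little clear of it. I'll push on gently.

>>> {"name": "move_arm", "arguments": {"motion": [[[0,2,-6,0,0],[0,1,-5,0,0],[0,0,-4,0,0],[0,0,0,0,0]]]}}

```text
time_s: 3.88
ee_pos: [652.8, 292.3, 64.3]
orientation: [-0.0, 0.133, 0.991, -0.0]
contact_force: [-0.4, 1.9, 0.8]
width: -0.2
gripper_force: 0.4
```

>>> {"name": "move_arm", "arguments": {"motion": [[[0,0,-3,0,0],[0,0,-2,0,0],[0,0,0,0,0]]]}}

```text
time_s: 4.13
ee_pos: [652.6, 291.6, 64.7]
orientation: [0.0, 0.132, 0.991, 0.003]
contact_force: [1.1, 7.5, -1.8]
width: -0.1
gripper_force: 3.2
```

>>> {"name": "move_arm", "arguments": {"motion": [[[0,0,-3,0,0],[0,0,-2,0,0],[0,0,0,0,0],[0,0,0,0,0]]]}}

```text
time_s: 4.47
ee_pos: [652.6, 290.9, 65.2]
orientation: [0.001, 0.131, 0.991, 0.005]
contact_force: [2.0, 15.2, -2.6]
width: -0.2
gripper_force: 6.6
```

The force climbs to 15 N without any motion, so the strap is on its stop. I'll back off and go above the lever's inner side.

>>> {"name": "move_arm", "arguments": {"motion": [[[0,0,12,0,0],[0,0,13,0,0],[0,0,0,30,0],[0,0,0,40,0],[0,0,0,40,0],[0,0,0,40,0],[0,-28,-9,0,0],[0,-28,-9,0,0],[0,-28,-10,0,0],[0,-27,-10,0,0],[0,0,0,0,0],[0,0,0,0,0]]]}}

```text
time_s: 5.47
ee_pos: [540.9, 269.4, 215.0]
orientation: [0.0, 0.133, 0.991, -0.0]
contact_force: [1.1, 1.5, 0.8]
width: -0.5
gripper_force: 0.0
```

Run:
```python
from h import *
a=shot('scene','s3.png');b=shot('top','t3.png')
a=cv2.imread('pics/s3.png');b=cv2.imread('pics/t3.png')
cv2.imwrite('pics/c3.png',np.hstack([cv2.resize(a[145:285,205:325],(480,560),interpolation=3),cv2.resize(b[160:290,215:285],(302,560),interpolation=3)]))
s=manip.read_state();print(s['ee_pos'],s['contact_force'])
o=np.array([526.5,269]);u=np.array([.9938,-.111])
for el in(1.2,1.0,.9):
  for r,h in((72,7),(92,0)):
    x=-r*np.cos(el)+h*np.sin(el);z=87+r*np.sin(el)+h*np.cos(el);w=o+u*x
    p=proj('scene',[*w,z]);print(el,r,(p-[205,145])*4)
```

```text
[542.77270689 270.09455425 214.61092046] [0.08320351 0.37976497 0.47996282]
1.2 72 [135.93417279 200.40505316]
1.2 92 [111.32212194 182.98890079]
1.0 72 [114.51150289 221.86850378]
1.0 92 [ 84.85707137 213.05887922]
0.9 72 [104.61517705 234.02754371]
0.9 92 [ 72.91359427 229.73068277]
```

View pics/c3.png

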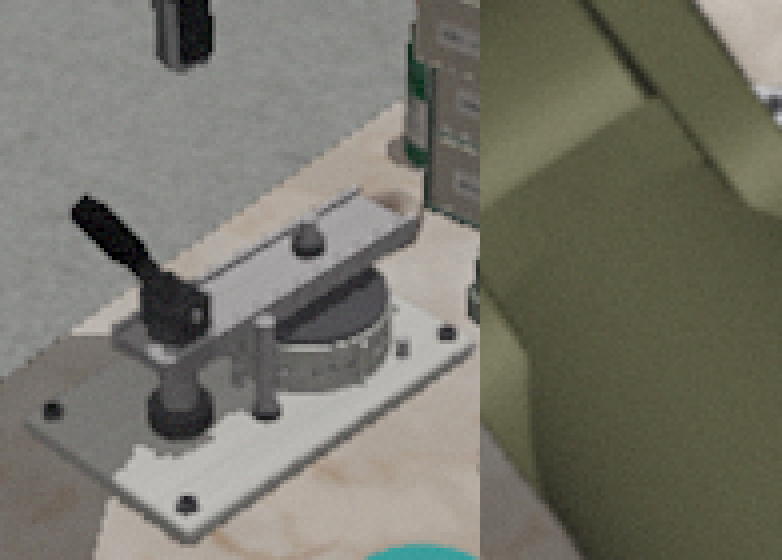

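The lever tip at crop (78,205) gives an elevation of about 1.0 rad. The strap lies along the stop pin, and the fingertip is at (185,65). I'll descend on the lever's inner side and follow its arc.

>>> {"name": "move_arm", "arguments": {"motion": [[[0,0,0,-33,0],[0,0,0,-33,0],[0,-25,3,0,0],[0,-10,1,0,0],[0,-5.5,0.5,-3,0],[0,-5.5,0.5,-3,0],[0,-5,0.5,-5,0],[0,-5,0.5,-5,0],[0,0,0,0,0],[0,0,0,0,0]]]}}

```text
time_s: 6.4
ee_pos: [485.3, 276.0, 132.2]
orientation: [-0.0, 0.133, 0.991, -0.0]
contact_force: [1.0, 0.3, 0.9]
width: 0.1
gripper_force: 0.2
```

>>> {"name": "move_arm", "arguments": {"motion": [[[0,-4,0.5,-5.5,0],[0,-4,0.5,-5.5,0],[0,-3,0.3,-6.5,0],[0,-3,0.3,-6.5,0],[0,0,0,0,0]]]}}

```text
time_s: 6.82
ee_pos: [470.6, 277.3, 106.7]
orientation: [-0.001, 0.133, 0.991, -0.001]
contact_force: [-0.2, -0.1, -0.5]
width: 0.1
gripper_force: 0.1
```

Run:
```python
from h import *
shot('scene','s4.png');a=cv2.imread('pics/s4.png')
cv2.imwrite('pics/c4.png',cv2.resize(a[145:285,205:325],(480,560),interpolation=3))
s=manip.read_state();print(s['ee_pos'],s['contact_force'])
```

```text
[470.49940491 277.1406792  107.11385779] [ 0.14019669  0.18609179 -0.37851157]
```

View pics/c4.png

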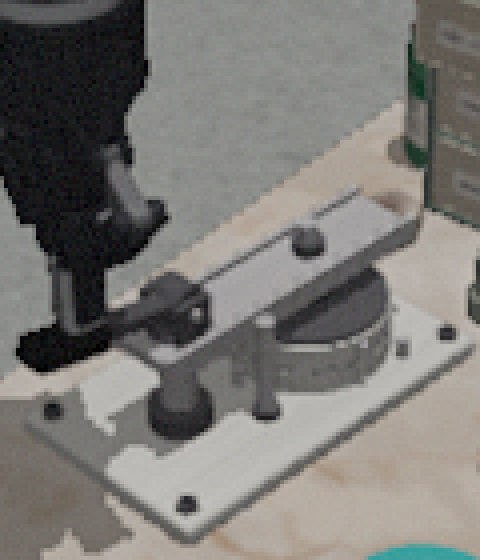

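The lever is nearly level, with its grip at crop (60,345) and the finger on its pad. I'll press down to the stop.

>>> {"name": "move_arm", "arguments": {"motion": [[[0,-3,0.3,-6,0],[0,-3,0.3,-6,0],[0,0,0,-2,0],[0,0,0,-2,0],[0,0,0,0,0]]]}}

```text
time_s: 7.28
ee_pos: [465.6, 278.2, 93.7]
orientation: [0.0, 0.133, 0.991, 0.0]
contact_force: [-3.3, -2.8, 17.8]
width: -0.4
gripper_force: 9.1
```

>>> {"name": "move_arm", "arguments": {"motion": [[[0,0,0,-2,0],[0,0,0,-1,0],[0,0,0,0,0],[0,0,0,0,0]]]}}

```text
time_s: 7.62
ee_pos: [465.7, 278.3, 93.0]
orientation: [0.001, 0.133, 0.991, 0.001]
contact_force: [-9.1, -6.8, 43.3]
width: 0.1
gripper_force: 21.4
```

>>> {"name": "move_arm", "arguments": {"motion": [[[0,0,0,5,0],[0,0,0,20,0],[0,0,0,40,0],[0,0,0,40,0],[0,-30,0,20,0],[0,-30,0,0,0],[0,-30,0,0,0],[0,-30,20,0,0],[0,-30,20,0,0],[0,-30,20,0,0],[0,0,0,0,0],[0,0,0,0,0]]]}}

```text
time_s: 8.62
ee_pos: [283.4, 338.8, 213.9]
orientation: [-0.001, 0.13, 0.991, -0.0]
contact_force: [1.7, 0.4, 0.1]
width: 0.2
gripper_force: 0.0
```

Run:
```python
from h import *
shot('scene','s5.png');a=cv2.imread('pics/s5.png');shot('top','t5.png');b=cv2.imread('pics/t5.png')
cv2.imwrite('pics/c5.png',np.hstack([cv2.resize(a[145:285,205:325],(480,560),interpolation=3),cv2.resize(b[165:295,215:285],(302,560),interpolation=3)]))
s=manip.read_state();print(s['ee_pos'],s['contact_force'])
```

```text
[285.89347475 337.33425021 213.81965873] [0.76714578 0.01763243 0.02533564]
```

View pics/c5.png

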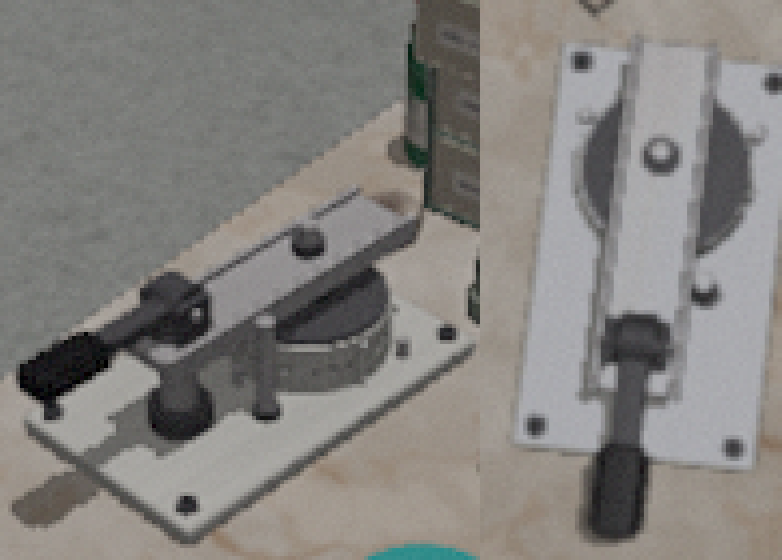

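The strap lies along the board axis and touches the stop pin at (704,292). The lever is level, with its grip at (615,490), and the cover is still centred on the ring.

```bash
python3 -c "
from workcell import manip
print(manip.job_done())"
```

```text
the job is handed in; nothing more can be done
None
```

The strap is over the covered ring against its stop pin and the cam lever is fully down. I handed the job in at about 9 s with the arm clear. The fingertip's last press on the lever peaked at 43 N, above the 40 N limit that the task sets for the arm and gripper body.

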